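# Raise the ledge of a light box one notch and lay two filters overlapping on it

## Robot

A 6-joint arm with a two-finger parallel gripper is mounted at the origin on a cart in front of the work surface, level with it; the furniture and walls round the work are solid. World frame = base frame: x ahead of the robot, y to its left, z up, the work surface at z = 0. Lengths are in mm, angles in rad, forces in N, time in s.
With the tool pointing down it reaches from about 300 to 850 mm from the base axis. Payload 4.2 kg.
Tool frame: the origin (TCP) lies on the centre line of the jaws, within the pads' length; the fingertips stand 19 mm ahead of it and the grasp point (between the pads) is the TCP (ctrl.tip_reach is the distance from the TCP to the fingertips, in mm); z points along the fingers, y is the direction in which the jaws open and shut (so a half turn about z gives the same grasp; the last joint's range is limited). The gripper opens to 91 mm and grips with 3 to 60 N. Pads are 32 mm wide; open, the fingers measure 118 mm over their backs; the gripper's body (76 mm by 178 mm) begins 60 mm behind the grasp point.
Start: joints at [-1.139, 0.32, 1.565, -0, 1.257, -0.02], TCP at [251.041, -517.319, 232.976] pointing down, gripper open.
Joint ranges: [-3.11, 3.11], [-0.84, 2.01], [0.21, 2.61], [-1.34, 4.49], [0.05, 2.63], [-2.56, 2.56]. Speed limits (rad/s): [2.57, 2.57, 3.14, 3.14, 3.14, 3.14].

## Interface

Orientations are given as a 3x3 rotation matrix whose columns are the frame's x, y, z axes.
In Python, from plant import ctrl, hand, grab_frame, job gives the robot as it stands. Calls block until the motion is done:
- ctrl.goto(position, orientation): joint-space move of the TCP to a pose.
- ctrl.line_to(position, feed=150, ori=None, threshold=None): straight line of the TCP; ori=None keeps the orientation; feed is the mean speed in mm/s. With threshold (N) it stops when the force on the tool has changed by that much, and returns True; else False.
- ctrl.move_joints(angles): joint-space move.
- hand.set_gripper(opening, grasp_force=None): opening from 0.0 (shut) to 1.0 (fully open); grasp_force is the grip in N (None keeps the last); returns when the fingers have stopped.
- ctrl.hold(seconds).
- ctrl.ik(position, orientation): joint angles nearest the present ones, or None.
- grab_frame(name): name is "scene" or "top" or "wrist"; returns a dict with "pixels" (420x560x3 uint8, red, green, blue), "K" (3x3 intrinsics, pixels), "R" (3x3) and "t" (3): a world point X has camera coordinates R X + t; the wrist camera has in their place "tool_from_camera" (4x4, takes a point from camera to tool coordinates, whose origin is the TCP and whose axes are the flange's). Camera axes: x right, y down, z forward; pixel columns grow to the right and rows downward; lengths in mm; the calibration is good to about 2 mm. A picture is of the moment at which its call begins: read the wrist's pose just before it. There is no depth.
A pose or a line that the arm cannot do raises ctrl.MotionError and nothing moves.
- job.finish_job(): hands the job in, once; it reports no verdict.
Readings, each from a call of its own:
- ctrl.current_t(): time.
- ctrl.current_joints(): joint angles.
- ctrl.current_qvel(): joint speeds.
- ctrl.current_joint_torque(): joint torques, N m.
- ctrl.current_position(): TCP position.
- ctrl.current_eef_rot(): TCP orientation.
- ctrl.current_contact_force(): force on the tool from outside, world axes, zero at the start.
- ctrl.current_ft_torque(): the same for the moment, N m.
- ctrl.current_width(): opening from 0.0 (shut) to 1.0 (fully open).
Only numpy, scipy, OpenCV 4.12 (cv2) and the standard library are available. Lean on these libraries where they do the work, as an engineer would, in place of code of your own. Each camera call takes 0.05 s, during which the arm holds its last target. There are 200 camera calls.

## Task

Raise the ledge of the sloping light box, so that filters will lie wholly on its lit window: lift the bar out of its notches and drop it squarely into the next pair up the slope. Then, to compare their colours, lay the amber filter on the left of the window and after it the green one on the right with its edge on top of the amber one's, overlapping by about 12 mm, both standing on the ledge between the rails, grip blocks up the slope. Set the glass down gently, do not drop it, and leave the other things on the table where they are.

Things in the scene. Friction and masses are not known exactly. Their poses are not given: they have to be found in the camera images.
- light_box: Stand of the light box: black base plate 190 x 176 x 8 mm with two steel struts, bolted to the table. Origin: centre of the base's underside; x points up-slope (away from the operator), y to the left of someone facing the slope, z up.
- light_panel: Black sloping panel fixed on the stand, 200 mm along the slope (x) x 198 mm wide (y) x 18 mm thick, rising away from the operator at 32 degrees to the horizontal. Origin: centre of its upper face; x points up the slope, y left, z out of the face (leaning 32 degrees from vertical towards the operator). The ledge starts in the notches at x = -75 mm.
- lit_window (a point): Centre of the white lit window in the panel's face, 121 mm along the slope by 154 mm wide (panel x = -39 to +82 mm, y = -77 to +77 mm). Axes as the panel's.
- left_notch (a point): Floor (on the panel face) of the notch wanted for the ledge in the left rail, panel x = -45, y = +86 mm; the next one up from where the ledge starts. Both aluminium rails are 10 mm wide; teeth 16 mm long, 18 mm high, their top 8 mm fully rounded, centred at panel x = -90, -60, -30, 0, +30 mm, so the notches between are 14 mm wide, 30 mm apart, at x = -75, -45, -15, +15 mm.
- right_notch (a point): The same in the right rail, panel x = -45, y = -86 mm. The rails' inner faces are at y = +81 and -81 mm.
- ledge: Loose aluminium bar (160 g) across both rails, 10 mm thick (x), 188 long (y), 16 high (z), with cheeks 22 mm high outside the rails, 3 mm sideways play, and a flat toe 4 mm thick between the rails, down the slope to x = -25 mm. On its middle a red flat-sided grip rib 10 mm thick (x), 92 long (y), from z = 16 to 42 mm. Origin: centre of its underside, on the panel face when seated. Axes as the panel's. It clears the teeth 18 mm off the face.
- amber_filter: Loose framed amber glass plate, 90 to 160 g, 95 mm long (x) x 70 wide (y) x 5 thick, flat on the table. Origin: centre of its underside, z up. Aluminium grip block on its upper end: 10 mm thick (x), 30 wide (y), z = 5 to 28 mm, centred at x = +38 mm. The end at x = -47.5 mm is the foot, which goes on the ledge. Slippery underside: let go on the slope, it slides down to the ledge.
- green_filter: Loose framed filter plate with green glass; the same sizes, grip block and axes as the amber one. Laid with one long edge on the amber frame (5 mm thick) it rests tilted sideways by about 5 degrees.
- amber_filter_foot (a point): Middle of the amber filter's foot edge, on its underside (x = -47.5 mm in its frame).
- green_filter_foot (a point): Middle of the green filter's foot edge, on its underside (x = -47.5 mm in its frame).
- brush_stand: Bystander: thin black rod with a blue and white brush, 130 mm tall on a round foot of 44 mm, easily toppled. Origin: centre of the foot's underside.
- lens_case: Bystander: flat grey parts case with clear lid, 62 x 88 x 30 mm high. Origin: centre of its underside.
- hex_keys: Bystander: hex keys in a red holder beside a round black cap, 92 x 77 x 37 mm. Origin: centre of its underside.
- power_meter: Bystander: handheld optical power meter with a red guard, on its stand, 118 x 213 x 90 mm. Origin: centre of its underside.

How it is judged:
By the outcome, as a careful person would: the job done as asked, in the order asked, and still so for the second after the job is handed in, with the robot touching nothing.
It also fails if it takes over 69 s, if anything falls off the work surface, if the arm or the gripper's body presses on something with over 40 N, if the wrist force passes 120 N, or if a joint passes its speed limit or range.

## Working session

There is one attempt and no reset: what is moved stays moved. The work goes in short steps, each a Python script; the robot and the scene stay as the last script left them, time stands still between calls to the robot, and variables do not carry over. Pictures are saved under pics/ and viewed, about 8 in all and at most 12, crops included, and the job is handed in when it is done.

```bash
ls; mkdir -p pics; python3 - <<'E'
from plant import ctrl, hand, grab_frame, job
import cv2,numpy as np,pickle
d={}
for n in ["scene","top"]:
    f=grab_frame(n); d[n]=f
    cv2.imwrite(f"pics/{n}0.png",f["pixels"][:,:,::-1])
    print(n,np.round(f["K"],1).tolist(),np.round(f["R"],3).tolist(),np.round(f["t"],1).tolist(), "C",np.round(-f["R"].T@f["t"]))
f=grab_frame("wrist");print(np.round(f["K"],1).tolist(),np.round(f["tool_from_camera"],3).tolist())
pickle.dump(d,open("f0.pkl","wb"))
print(ctrl.current_t(),ctrl.current_eef_rot())
E
```

```text
pics
scene [[420.6, 0.0, 281.4], [0.0, 420.6, 201.8], [0.0, 0.0, 1.0]] [[-0.585, -0.811, -0.02], [-0.337, 0.265, -0.904], [0.738, -0.522, -0.428]] [324.8, 262.8, 922.2] C [-402.  675.  639.]
top [[388.7, 0.0, 273.7], [0.0, 388.7, 212.8], [0.0, 0.0, 1.0]] [[0.009, -1.0, -0.019], [-0.984, -0.006, -0.18], [0.179, 0.02, -0.984]] [-2.3, 534.9, 1135.5] C [ 322.  -22. 1213.]
[[316.7, 0.0, 284.5], [0.0, 316.7, 204.1], [0.0, 0.0, 1.0]] [[-0.001, -0.969, -0.246, 68.923], [1.0, -0.001, 0.0, -1.172], [-0.0, -0.246, 0.969, -151.696], [0.0, 0.0, 0.0, 1.0]]
0.15 [[ 8.99687806e-01  4.36533578e-01 -5.36514196e-04]
 [ 4.36533905e-01 -8.99687000e-01  1.20484228e-03]
 [ 4.32592643e-05 -1.31818855e-03 -9.99999130e-01]]
```

View pics/scene0.png

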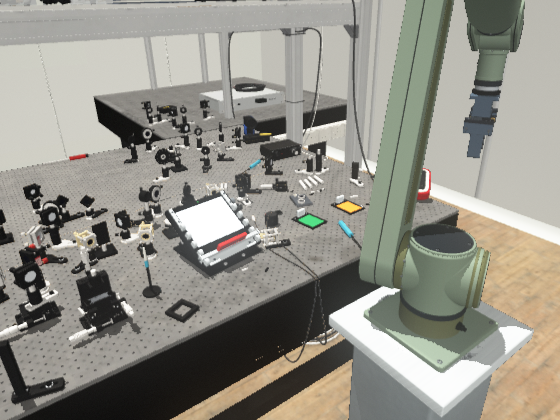

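View pics/top0.png

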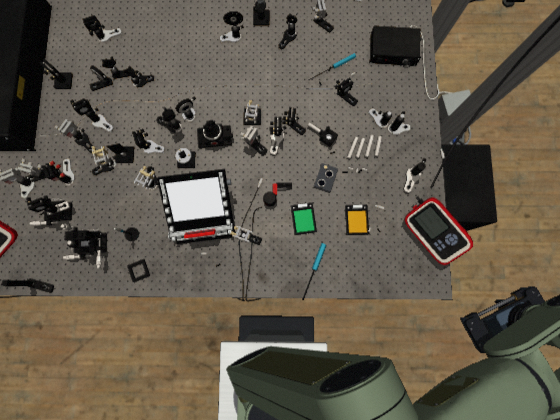

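Overview: the light box is at about (196,205) in the top view with the red rib at (200,235). Green is at (303,220) and amber at (357,220), blocks at the top edge (away from the robot). I'll fit the poses now.

```bash
cat > est.py <<'E'
import numpy as np,cv2
from scipy.optimize import least_squares
from scipy.spatial.transform import Rotation as Rn
def Rz(a): return Rn.from_euler('z',a).as_matrix()
def Rp(a): return Rz(a)@Rn.from_euler('y',-32,degrees=True).as_matrix()  # panel axes
def proj(f,X):
    c=np.atleast_2d(X)@f["R"].T+f["t"]; u=c@f["K"].T; return u[:,:2]/u[:,2:]
def wristify(f,p,R):
    T=f["tool_from_camera"]; Rc=R@T[:3,:3]; tc=R@T[:3,3]+p
    f["R"]=Rc.T; f["t"]=-Rc.T@tc; return f
def ray(f,uv,z=0):
    C=-f["R"].T@f["t"]; d=f["R"].T@np.linalg.solve(f["K"],[uv[0],uv[1],1]); s=(z-C[2])/d[2]; return C+s*d
def blobs(f,kind,n=1):
    h=cv2.cvtColor(f["pixels"],cv2.COLOR_RGB2HSV).astype(int); H,S,V=h[...,0],h[...,1],h[...,2]
    m={"white":(S<40)&(V>225),"red":((H<6)|(H>174))&(S>150)&(V>90),"amber":(H>12)&(H<28)&(S>150)&(V>120),"green":(H>50)&(H<85)&(S>110)&(V>80)}[kind]
    k,_=cv2.findContours(m.astype(np.uint8),cv2.RETR_EXTERNAL,cv2.CHAIN_APPROX_NONE)
    return sorted(k,key=cv2.contourArea,reverse=True)[:n]
def quad(c):
    c=cv2.convexHull(c)
    for e in np.arange(.01,.15,.005):
        q=cv2.approxPolyDP(c,e*cv2.arcLength(c,True),True)
        if len(q)<=4: return q[:,0].astype(float)
E
python3 - <<'E'
from est import *;import pickle
d=pickle.load(open("f0.pkl","rb"))
for n in d:
    for k in ["white","red","amber","green"]:
        for c in blobs(d[n],k,3):
            if cv2.contourArea(c)<30: continue
            q=quad(c);print(n,k,cv2.contourArea(c),q.round().tolist())
            if n=="top":print("   world z0",[ray(d[n],p)[:2].round().tolist() for p in q])
a=cv2.resize(d["top"]["pixels"][150:270,120:400,::-1],None,fx=2.85,fy=2.85,interpolation=cv2.INTER_CUBIC)
b=cv2.resize(d["scene"]["pixels"][170:280,150:380,::-1],None,fx=2.3,fy=2.3,interpolation=cv2.INTER_CUBIC)
b=cv2.copyMakeBorder(b,0,0,0,a.shape[1]-b.shape[1],cv2.BORDER_CONSTANT)
cv2.imwrite("pics/crop0.png",np.vstack([a,b]))
E
```

```text
scene white 4436.5 [[330.0, 315.0], [398.0, 289.0], [490.0, 367.0], [443.0, 407.0]]
scene white 1903.0 [[221.0, 197.0], [243.0, 227.0], [198.0, 246.0], [169.0, 210.0]]
scene white 1774.0 [[431.0, 183.0], [558.0, 228.0], [559.0, 244.0], [430.0, 195.0]]
scene red 53.5 [[430.0, 178.0], [427.0, 197.0], [418.0, 198.0], [418.0, 193.0]]
scene red 40.5 [[246.0, 233.0], [220.0, 246.0], [219.0, 245.0], [244.0, 232.0]]
scene amber 140.5 [[336.0, 205.0], [348.0, 201.0], [361.0, 208.0], [349.0, 212.0]]
scene green 170.0 [[298.0, 219.0], [309.0, 214.0], [323.0, 221.0], [312.0, 227.0]]
top white 1785.0 [[217.0, 178.0], [223.0, 214.0], [175.0, 220.0], [167.0, 184.0]]
   world z0 [[657.0, 187.0], [539.0, 164.0], [519.0, 316.0], [636.0, 349.0]]
top red 2547.0 [[432.0, 197.0], [472.0, 241.0], [446.0, 264.0], [405.0, 221.0]]
   world z0 [[598.0, -499.0], [459.0, -613.0], [387.0, -528.0], [520.0, -410.0]]
top red 108.0 [[214.0, 229.0], [213.0, 234.0], [184.0, 237.0], [186.0, 233.0]]
   world z0 [[491.0, 191.0], [475.0, 193.0], [465.0, 285.0], [477.0, 279.0]]
top red 44.5 [[0.0, 224.0], [13.0, 233.0], [8.0, 248.0], [0.0, 254.0]]
   world z0 [[502.0, 878.0], [474.0, 832.0], [426.0, 842.0], [407.0, 865.0]]
top amber 353.0 [[364.0, 211.0], [366.0, 231.0], [349.0, 232.0], [348.0, 211.0]]
   world z0 [[551.0, -283.0], [488.0, -287.0], [484.0, -234.0], [551.0, -232.0]]
top green 355.5 [[311.0, 209.0], [313.0, 230.0], [297.0, 232.0], [294.0, 211.0]]
   world z0 [[557.0, -116.0], [490.0, -121.0], [483.0, -71.0], [550.0, -62.0]]
```

View pics/crop0.png

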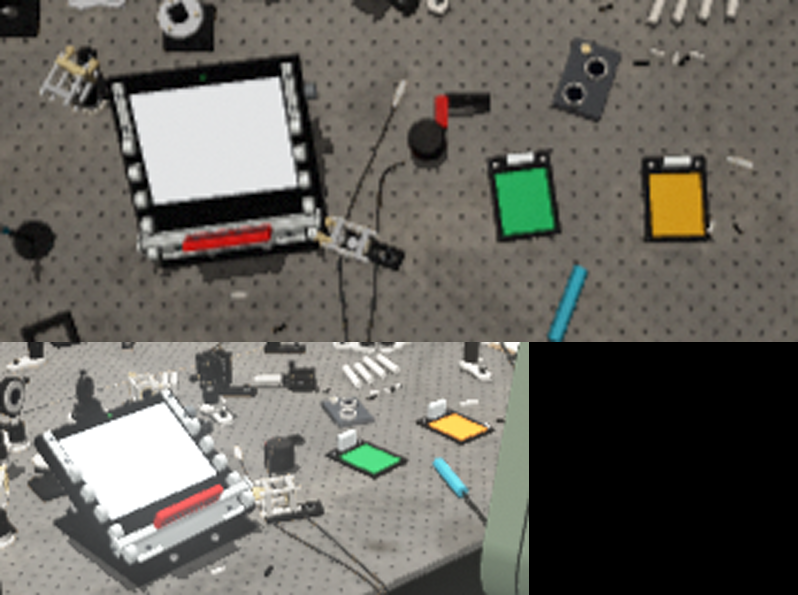

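```bash
cat >> est.py <<'E'
WIN=np.array([[82,77],[82,-77],[-39,-77],[-39,77]],float)
def order(f,q,ref):  # match q corners to reference projections by cyclic best
    from itertools import permutations
    return min((np.array(p) for p in permutations(q)),key=lambda p:((p-ref)**2).sum())
def fitwin(fs,x0,quads):
    def pts(p): return p[:3]+np.c_[WIN,np.zeros(4)]@Rp(p[3]).T
    qs=[order(f,q,proj(f,pts(x0))) for f,q in zip(fs,quads)]
    r=least_squares(lambda p:np.concatenate([(proj(f,pts(p))-q).ravel() for f,q in zip(fs,qs)]),x0,x_scale=[10,10,10,.05],loss='soft_l1')
    return r.x,np.sqrt((r.fun**2).mean())
E
python3 - <<'E'
from est import *;import pickle
d=pickle.load(open("f0.pkl","rb"))
qs=[quad(blobs(d["top"],"white")[0]),quad(blobs(d["scene"],"white",2)[1])]
x0=np.array([560,250,80,0.14])
print(fitwin([d["top"],d["scene"]],x0,qs)); print(fitwin([d["top"]],x0,qs[:1]))
E
python3 - <<'E'
from plant import ctrl
from est import *
# reach checks
Rt=Rp(.15)@np.diag([1,-1,-1.])
for s in (1,-1):
  # tool y along panel x (grip thin dim in x): tool z=-pz
  R=Rp(.15); T=np.c_[s*-R[:,1],s*-R[:,0],-R[:,2]]
  print(np.linalg.det(T)); 
  for X in ([-45,0,35],[-45,0,90],[45,35,20],[45,35,80],[45,-30,20]):
    for tilt in (0,16,32): 
      Tt=Rp(.15)@Rn.from_euler('y',tilt,degrees=True).as_matrix();T=np.c_[s*-Tt[:,1],s*-Tt[:,0],-Tt[:,2]]
      q=ctrl.ik(np.array([570,255,100])+R@np.array(X),T); print(s,X,tilt,None if q is None else np.round(q,2))
E
```

```text
(array([5.50157506e+02, 2.33059085e+02, 8.04510454e+01, 1.21695463e-01]), np.float64(1.9386229775668913))
(array([5.62166323e+02, 2.44913605e+02, 1.62259156e+01, 1.28510299e-01]), np.float64(0.1098219722613645))
1.0000000000000007
1 [-45, 0, 35] 0 [ 0.54  0.28  2.16 -0.86  0.27 -1.96]
1 [-45, 0, 35] 16 None
1 [-45, 0, 35] 32 None
1 [-45, 0, 90] 0 [ 0.57  0.17  2.15 -0.64  0.37 -2.18]
1 [-45, 0, 90] 16 None
1 [-45, 0, 90] 32 None
1 [45, 35, 20] 0 [ 0.54  0.35  1.92 -0.54  0.4  -2.3 ]
1 [45, 35, 20] 16 None
1 [45, 35, 20] 32 None
1 [45, 35, 80] 0 [ 0.57  0.24  1.92 -0.46  0.5  -2.37]
1 [45, 35, 80] 16 None
1 [45, 35, 80] 32 None
1 [45, -30, 20] 0 [ 0.41  0.32  1.97 -0.43  0.34 -2.51]
1 [45, -30, 20] 16 None
1 [45, -30, 20] 32 None
1.0000000000000007
-1 [-45, 0, 35] 0 [ 0.54  0.28  2.16 -0.86  0.27  1.18]
-1 [-45, 0, 35] 16 [ 0.48  0.32  1.96 -0.16  0.6   0.44]
-1 [-45, 0, 35] 32 [ 0.43  0.42  1.76 -0.    0.97  0.28]
-1 [-45, 0, 90] 0 [ 0.57  0.17  2.15 -0.64  0.37  0.97]
-1 [-45, 0, 90] 16 [ 0.5   0.23  1.96 -0.15  0.7   0.45]
-1 [-45, 0, 90] 32 [ 0.44  0.33  1.76 -0.    1.05  0.29]
-1 [45, 35, 20] 0 [ 0.54  0.35  1.92 -0.54  0.4   0.84]
-1 [45, 35, 20] 16 [ 0.49  0.41  1.71 -0.13  0.76  0.42]
-1 [45, 35, 20] 32 [ 0.44  0.52  1.49 -0.    1.14  0.29]
-1 [45, 35, 80] 0 [ 0.57  0.24  1.92 -0.46  0.5   0.77]
-1 [45, 35, 80] 16 [ 0.51  0.32  1.71 -0.13  0.86  0.43]
-1 [45, 35, 80] 32 [ 0.46  0.43  1.49 -0.    1.21  0.31]
-1 [45, -30, 20] 0 [ 0.41  0.32  1.97 -0.43  0.34  0.63]
-1 [45, -30, 20] 16 [ 0.38  0.38  1.75 -0.09  0.74  0.29]
-1 [45, -30, 20] 32 [ 0.35  0.49  1.53 -0.    1.12  0.2 ]
```

```bash
cat > v1.py <<'E'
from plant import ctrl, hand, grab_frame, job
from est import *;import pickle
def tool(R): return np.c_[R[:,1],R[:,0],-R[:,2]]
def look(p,R):
    ctrl.goto(np.array(p,float),tool(R)); ctrl.hold(.15)
    P,Q=ctrl.current_position(),ctrl.current_eef_rot(); return wristify(grab_frame("wrist"),P,Q)
E
python3 - <<'E'
from v1 import *
out={}
print(ctrl.current_t())
out["a"]=look([510,-262,170],Rz(0)); print(ctrl.current_t())
out["g"]=look([515,-95,170],Rz(0)); print(ctrl.current_t())
c=np.array([555,240,82.]);R=Rp(.125)
out["p1"]=look(c+R@[-10,-50,170],R);print(ctrl.current_t())
out["p2"]=look(c+R@[-30,0,190],Rp(.125)@Rn.from_euler('y',25,degrees=True).as_matrix());print(ctrl.current_t())
pickle.dump(out,open("f1.pkl","wb"))
im=[cv2.resize(out[k]["pixels"][:,:,::-1],(400,300),interpolation=cv2.INTER_AREA) for k in ["a","g","p1","p2"]]
cv2.imwrite("pics/w1.png",np.vstack([np.hstack(im[:2]),np.hstack(im[2:])]))
for k in out:
  for kk in ["white","red","amber","green"]:
    b=blobs(out[k],kk)
    if b and cv2.contourArea(b[0])>500: print(k,kk,cv2.contourArea(b[0]),quad(b[0]).tolist())
E
```

```text
0.15
1.7333
2.6417
3.9333
4.725
a white 592.0 [[436.0, 58.0], [438.0, 79.0], [421.0, 84.0], [417.0, 63.0]]
a amber 3617.0 [[325.0, 162.0], [324.0, 215.0], [260.0, 216.0], [257.0, 163.0]]
a green 3121.5 [[334.0, 1.0], [336.0, 35.0], [262.0, 46.0], [255.0, 0.0]]
g amber 715.5 [[316.0, 310.0], [316.0, 318.0], [256.0, 330.0], [256.0, 310.0]]
g green 3662.0 [[318.0, 157.0], [324.0, 211.0], [260.0, 220.0], [251.0, 167.0]]
p1 white 18592.0 [[373.0, 68.0], [363.0, 223.0], [250.0, 223.0], [245.0, 69.0]]
p1 red 1154.0 [[192.0, 99.0], [205.0, 102.0], [207.0, 203.0], [198.0, 199.0]]
p2 white 15448.5 [[490.0, 123.0], [446.0, 258.0], [344.0, 258.0], [350.0, 124.0]]
p2 red 830.5 [[309.0, 154.0], [307.0, 239.0], [299.0, 244.0], [295.0, 158.0]]
```

View pics/w1.png

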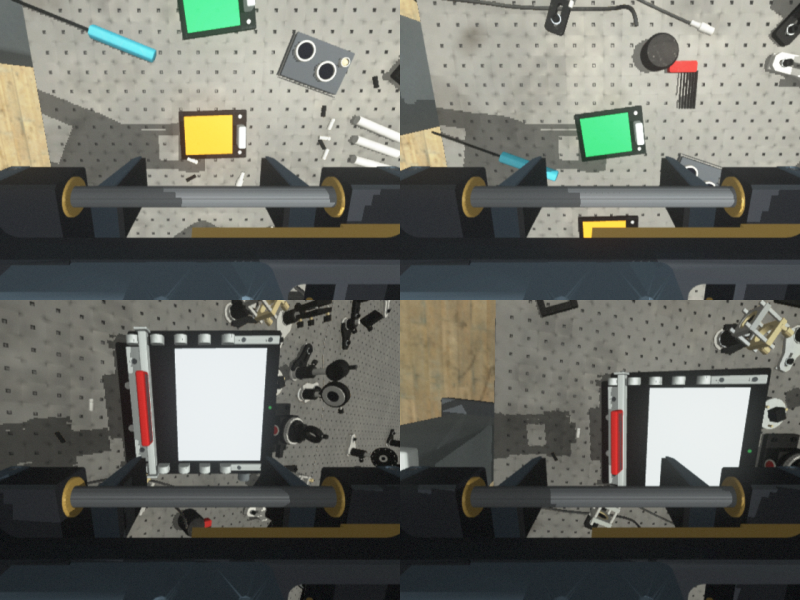

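The wrist views show amber, green and the panel with the ledge in the lowest notches; p1 is unobstructed, in p2 the gripper hides one corner of the window. I'll fit from p1 and outline the filter frames.

```bash
cat >> est.py <<'E'
def sidequad(c):
    """sub-pixel quad: fit a line to each side of the contour"""
    q=quad(c); P=c[:,0].astype(float); L=[]
    for a,b in zip(q,np.roll(q,-1,0)):
        d=(b-a)/np.linalg.norm(b-a); s=(P-a)@d; e=abs((P-a)@[-d[1],d[0]]); l=np.linalg.norm(b-a)
        k=P[(e<2.5)&(s>.1*l)&(s<.9*l)]; vx,vy,x,y=cv2.fitLine(k.astype(np.float32),cv2.DIST_HUBER,0,.01,.01).ravel()
        L.append(np.array([-vy,vx,vy*x-vx*y]))
    X=[np.cross(L[i-1],L[i]) for i in range(4)]; return np.array([x[:2]/x[2] for x in X])
def frameout(f,kind,vmax=55):
    g=blobs(f,kind)[0]; x,y,w,h=cv2.boundingRect(g); V=f["pixels"].max(2)
    m=(V<vmax).astype(np.uint8); cv2.drawContours(m,[g],-1,1,-1)
    roi=np.zeros_like(m); roi[max(0,y-22):y+h+22,max(0,x-22):x+w+45]=1
    n,l=cv2.connectedComponents(m&roi); k=l[y+h//2,x+w//2]
    return cv2.findContours((l==k).astype(np.uint8),cv2.RETR_EXTERNAL,cv2.CHAIN_APPROX_NONE)[0][0]
E
python3 - <<'E'
from est import *;import pickle
d=pickle.load(open("f0.pkl","rb"));o=pickle.load(open("f1.pkl","rb"))
q1=sidequad(blobs(o["p1"],"white")[0]);qt=sidequad(blobs(d["top"],"white")[0]);qsc=sidequad(blobs(d["scene"],"white",2)[1])
x0=np.array([555,240,82,.125])
print("p1",fitwin([o["p1"]],x0,[q1]))
print("p1+top",fitwin([o["p1"],d["top"]],x0,[q1,qt]))
x,r=fitwin([o["p1"],d["top"],d["scene"]],x0,[q1,qt,qsc]);print("all",x,r)
x,r=fitwin([o["p1"],d["top"]],x0,[q1,qt])
for f,q in ((o["p1"],q1),(d["top"],qt),(d["scene"],qsc)): print(np.c_[proj(f,x[:3]+np.c_[WIN,np.zeros(4)]@Rp(x[3]).T),order(f,q,proj(f,x[:3]+np.c_[WIN,np.zeros(4)]@Rp(x[3]).T))].round(1).tolist())
for k,n in (("a","amber"),("g","green")):
    f=o[k]; c=frameout(f,n); r=cv2.minAreaRect(np.array([ray(f,p,5)[:2] for p in c[:,0]],np.float32)); print(n,"frame",r)
    g=blobs(f,n)[0]; W=np.array([ray(f,p,5)[:2] for p in g[:,0]],np.float32); print("  glass",cv2.minAreaRect(W))
    h=f["pixels"]; x,y,w,hh=cv2.boundingRect(g); m=((h.min(2)>190)&(h.max(2).astype(int)-h.min(2)<40)).astype(np.uint8); m[:,:x+w]=0;m[:,x+w+30:]=0;m[:y]=0;m[y+hh:]=0
    cc=max(cv2.findContours(m,0,1)[0],key=cv2.contourArea); print("  block",cv2.minAreaRect(np.array([ray(f,p,28)[:2] for p in cc[:,0]],np.float32)))
    s=d["top"]; g=blobs(s,n)[0]; print("  top glass",cv2.minAreaRect(np.array([ray(s,p,5)[:2] for p in g[:,0]],np.float32)))
E
```

```text
p1 (array([5.50286879e+02, 2.31844800e+02, 7.62490037e+01, 1.28983223e-01]), np.float64(0.3138684659135882))
p1+top (array([5.50297805e+02, 2.31847655e+02, 7.61370451e+01, 1.29035726e-01]), np.float64(0.9400662845716485))
all [5.50030130e+02 2.31825718e+02 7.68524898e+01 1.30106065e-01] 1.2418738324627743
[[372.3, 68.0, 372.5, 67.5], [363.1, 222.7, 363.1, 223.0], [250.2, 223.3, 250.1, 223.0], [244.8, 68.8, 244.9, 69.3]]
[[165.3, 182.7, 166.9, 184.2], [217.8, 176.3, 216.8, 178.2], [224.3, 214.6, 222.9, 214.0], [173.9, 220.7, 174.8, 219.8]]
[[175.4, 214.0, 171.3, 213.6], [221.2, 197.2, 221.2, 196.9], [244.0, 227.9, 243.1, 226.6], [198.5, 247.9, 199.0, 245.8]]
amber frame ((516.0303955078125, -258.1612548828125), (68.70594024658203, 57.5326042175293), 1.657239317893982)
  glass ((516.0303955078125, -258.1612548828125), (68.70594024658203, 57.5326042175293), 1.657239317893982)
  block ((560.3291625976562, -256.394775390625), (8.631658554077148, 29.34673500061035), 2.0603697299957275)
  top glass ((516.98486328125, -258.4953308105469), (66.65249633789062, 56.02234649658203), 0.3956280052661896)
green frame ((516.6200561523438, -93.64266967773438), (74.4810562133789, 61.693912506103516), 7.947003364562988)
  glass ((518.7724609375, -91.385009765625), (69.5933837890625, 57.8171501159668), 7.947003364562988)
  block ((562.7553100585938, -84.92887115478516), (9.32887077331543, 29.781442642211914), 7.918078422546387)
  top glass ((519.736572265625, -91.60807800292969), (69.40945434570312, 56.19317626953125), 7.572537899017334)
```

```bash
cat >> v1.py <<'E'
PC=np.array([550.3,231.85,76.2]); YAW=.129; RP=Rp(YAW)
def W(x,y,z): return PC+RP@np.array([x,y,z],float)
def inP(p): return RP.T@(np.array(p)-PC)
def tcp(): return inP(ctrl.current_position()).round(2)
def F(): return (RP.T@np.array(ctrl.current_contact_force())).round(2)
E
python3 - <<'E'
from v1 import *
o=pickle.load(open("f1.pkl","rb"));f=o["p1"]
C=-f["R"].T@f["t"];c=blobs(f,"red")[0]
P=[]
for u in c[:,0]:
    d=f["R"].T@np.linalg.solve(f["K"],[u[0],u[1],1]); a=inP(C);b=RP.T@d; s=(42-a[2])/b[2]; P.append((a+s*b)[:2])
P=np.array(P,np.float32);print(P.min(0),P.max(0),cv2.minAreaRect(P))
hand.set_gripper(1.0)
ctrl.goto(W(-75,0,95),tool(RP))
print(ctrl.line_to(W(-75,0,30),feed=100,threshold=10),tcp(),F(),ctrl.current_t())
cv2.imwrite("pics/rib.png",grab_frame("wrist")["pixels"][:,:,::-1])
E
```

```text
[-81.925285 -43.62206 ] [-68.89906  47.09883] ((-75.55845642089844, 1.7353286743164062), (90.69667053222656, 13.011903762817383), 89.79505920410156)Traceback (most recent call last):
  File "<stdin>", line 10, in <module>
plant.MotionError: the arm cannot follow that straight line within its joint ranges
```

```bash
python3 - <<'E'
from v1 import *
print(tcp(),ctrl.current_joints())
for roll in (-25,-15,-8,0,8,15,25):
  Rr=RP@Rn.from_euler('x',roll,degrees=True).as_matrix()
  for s in (1,-1):
    T=tool(Rr)@np.diag([s,s,1])
    for X in ([-75,2,30],[-75,2,80],[-45,2,80],[-45,2,30],[35,35,25],[35,-20,25]):
      q=ctrl.ik(W(*X),T)
      print(roll,s,X,None if q is None else np.round(q,2).tolist())
E
```

```text
[-73.68   0.29  95.17] [ 0.59087862  0.15345974  2.3036676  -0.95588461  0.29396531  1.33460944]
-25 1 [-75, 2, 30] [0.81, 0.45, 2.14, -1.11, 0.78, 1.72]
-25 1 [-75, 2, 80] [0.85, 0.35, 2.15, -1.01, 0.85, 1.63]
-25 1 [-45, 2, 80] [0.81, 0.35, 2.09, -0.98, 0.86, 1.54]
-25 1 [-45, 2, 30] [0.78, 0.44, 2.08, -1.07, 0.8, 1.63]
-25 1 [35, 35, 25] [0.75, 0.47, 1.87, -0.95, 0.88, 1.41]
-25 1 [35, -20, 25] [0.66, 0.43, 1.95, -1.0, 0.81, 1.4]
-25 -1 [-75, 2, 30] [0.81, 0.45, 2.14, -1.11, 0.78, -1.42]
-25 -1 [-75, 2, 80] [0.85, 0.35, 2.15, -1.01, 0.85, -1.52]
-25 -1 [-45, 2, 80] [0.81, 0.35, 2.09, -0.98, 0.86, -1.6]
-25 -1 [-45, 2, 30] [0.78, 0.44, 2.08, -1.07, 0.8, -1.51]
-25 -1 [35, 35, 25] [0.75, 0.47, 1.87, -0.95, 0.88, -1.73]
-25 -1 [35, -20, 25] [0.66, 0.43, 1.95, -1.0, 0.81, -1.74]
-15 1 [-75, 2, 30] [0.73, 0.38, 2.22, -1.21, 0.57, 1.74]
-15 1 [-75, 2, 80] [0.77, 0.27, 2.22, -1.05, 0.63, 1.58]
-15 1 [-45, 2, 80] [0.73, 0.27, 2.16, -0.99, 0.65, 1.47]
-15 1 [-45, 2, 30] [0.7, 0.37, 2.16, -1.13, 0.58, 1.61]
-15 1 [35, 35, 25] [0.68, 0.4, 1.95, -0.92, 0.66, 1.33]
-15 1 [35, -20, 25] [0.58, 0
[... 2761 characters left out ...]
0.3, 2.12, 0.97, 0.25, 2.28]
25 1 [-75, 2, 30] [0.17, 0.35, 2.38, 1.92, 0.44, -1.92]
25 1 [-75, 2, 80] [0.18, 0.21, 2.39, 1.66, 0.41, -1.62]
25 1 [-45, 2, 80] [0.18, 0.21, 2.32, 1.48, 0.41, -1.43]
25 1 [-45, 2, 30] [0.17, 0.33, 2.31, 1.74, 0.42, -1.72]
25 1 [35, 35, 25] [0.24, 0.34, 2.11, 1.35, 0.39, -1.23]
25 1 [35, -20, 25] [0.11, 0.34, 2.12, 1.3, 0.46, -1.29]
25 -1 [-75, 2, 30] [0.17, 0.35, 2.38, 1.92, 0.44, 1.23]
25 -1 [-75, 2, 80] [0.18, 0.21, 2.39, 1.66, 0.41, 1.52]
25 -1 [-45, 2, 80] [0.18, 0.21, 2.32, 1.48, 0.41, 1.71]
25 -1 [-45, 2, 30] [0.17, 0.33, 2.31, 1.74, 0.42, 1.42]
25 -1 [35, 35, 25] [0.24, 0.34, 2.11, 1.35, 0.39, 1.91]
25 -1 [35, -20, 25] [0.11, 0.34, 2.12, 1.3, 0.46, 1.85]
```

```bash
cat >> v1.py <<'E'
def roll(R,deg): return R@Rn.from_euler('x',deg,degrees=True).as_matrix()
TL=tool(roll(RP,-10))
E
python3 - <<'E'
from v1 import *
print(tcp())
ctrl.goto(W(-75,2,90),TL); print(tcp()); ctrl.hold(.2); print(tcp(), ctrl.current_t())
print(ctrl.line_to(W(-75,2,33),feed=100,threshold=10),tcp(),F(),ctrl.current_t())
cv2.imwrite("pics/rib.png",grab_frame("wrist")["pixels"][:,:,::-1])
E
```

```text
[-73.68   0.29  95.17]
[-74.05   3.46  89.9 ]
[-75.09   1.01  90.27] 6.3917
False [-74.96   1.7   33.19] [-0.72  0.32  0.33] 7.1083
```

View pics/rib.png

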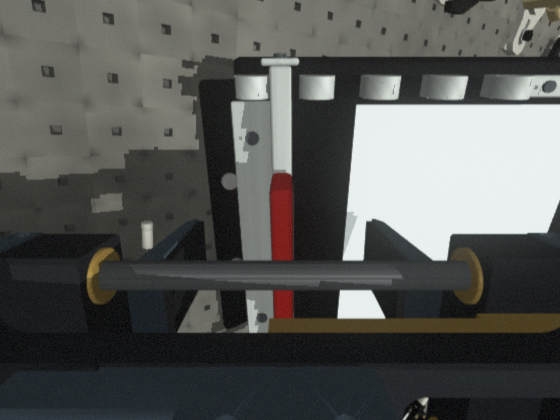

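The rib (column 282) lies midway between the fingers (170 and 385), so I'll grip, probe the notch play and move.

```bash
python3 - <<'E'
from v1 import *
hand.set_gripper(0.0,30); ctrl.hold(.1)
print("w",ctrl.current_width()*91,tcp(),F())
a=tcp(); 
print(ctrl.line_to(W(-75,2,33)+RP[:,0]*5,feed=12,threshold=5),tcp(),F()); hi=tcp()[0]
print(ctrl.line_to(W(-75,2,33)-RP[:,0]*5,feed=12,threshold=5),tcp(),F()); lo=tcp()[0]
m=(hi+lo)/2; print("mid",m,ctrl.current_t())
ctrl.line_to(W(m,2,33),feed=20)
z0=tcp()[2]
print(ctrl.line_to(W(m,2,60),feed=60),tcp(),F())
ctrl.line_to(W(m+30,2,60),feed=60);ctrl.hold(.2);print(tcp(),F(),ctrl.current_t())
print(ctrl.line_to(W(m+30,2,z0+14),feed=50,threshold=6),tcp(),F())
print(ctrl.line_to(W(m+30,2,z0-3),feed=15,threshold=4),tcp(),F(),ctrl.current_t())
cv2.imwrite("pics/led.png",grab_frame("wrist")["pixels"][:,:,::-1])
E
```

```text
w 9.951110244069621 [-75.11   2.04  32.98] [-0.26  0.75 -1.23]
True [-73.03   1.79  32.96] [0.53 0.3  3.69]
True [-76.2    2.51  32.99] [1.01 1.19 2.39]
mid -74.61500000000001 9.1833
False [-74.78   1.8   59.88] [-0.04  1.26 -1.67]
[-45.17   1.87  59.94] [-1.18  0.77 -1.92] 10.8833
False [-44.92   1.86  46.69] [-2.1  -0.19 -1.4 ]
True [-44.77   1.94  32.92] [0.52 0.19 3.6 ] 12.1667
```

View pics/led.png

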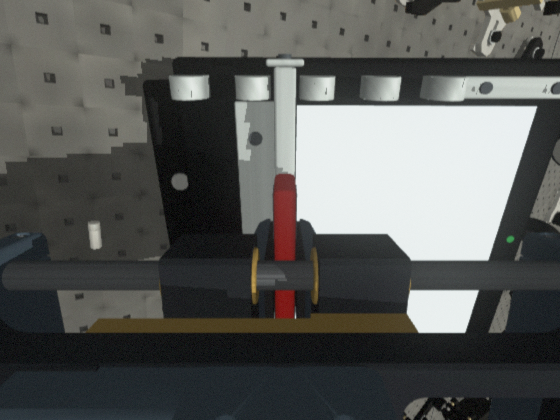

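Seated at the same height as before and centred between the teeth in the wrist view (bar at column 285, neighbouring teeth at 253 and 318). Next, release and fetch amber.

```bash
cat >> v1.py <<'E'
BL={"amber":np.array([560.5,-256.5,0]),"green":np.array([562.9,-85.0,0])}; YW={"amber":np.radians(2.0),"green":np.radians(8.0)}
ZG=28.5
def pick(n,rl=-10):
    T=tool(roll(Rz(YW[n]),rl)); b=BL[n]
    ctrl.goto(b+[0,0,95],T); ctrl.hold(.15)
    print(ctrl.line_to(b+[0,0,ZG],feed=90,threshold=6),ctrl.current_position()-b,ctrl.current_t())
    hand.set_gripper(0.0,30); ctrl.hold(.1); print("w",ctrl.current_width()*91,ctrl.current_position()-b)
    ctrl.line_to(b+[0,0,160],feed=130); print("F",np.round(ctrl.current_contact_force(),2),ctrl.current_t())
E
python3 - <<'E'
from v1 import *
hand.set_gripper(0.4); ctrl.hold(.1); print(tcp(),F())
ctrl.line_to(W(-45,2,120),feed=150)
cv2.imwrite("pics/led2.png",grab_frame("wrist")["pixels"][:,:,::-1])
pick("amber")
f=grab_frame("wrist");cv2.imwrite("pics/amb.png",f["pixels"][:,:,::-1])
a=cv2.imread("pics/led2.png");b=cv2.imread("pics/amb.png")
cv2.imwrite("pics/la.png",cv2.resize(np.hstack([a,b]),(800,300),interpolation=cv2.INTER_AREA))
E
```

```text
[-45.81   1.63  32.63] [-0.66 -0.14  0.5 ]
False [ 0.49858557 -0.18532539 28.97397891] 16.525
w 9.536086625918093 [ 0.1570483  -0.06346711 28.80938452]
F [-0.11  0.99 -0.75] 18.3083
```

View pics/la.png

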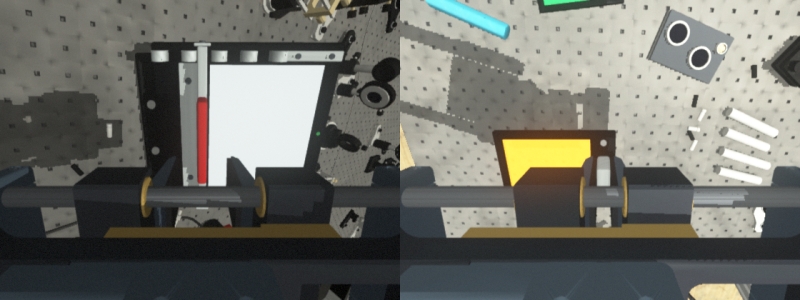

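Ledge in the second notches; amber held by its block. Placing it.

```bash
cat >> v1.py <<'E'
def place(y,T,x=50,z=ZG,down=-4):
    ctrl.goto(W(x+5,-70,130),T); ctrl.goto(W(x,y,z+55),T); ctrl.hold(.15)
    ctrl.line_to(W(x,y,z+8),feed=90); ctrl.hold(.1)
    print("down",ctrl.line_to(W(x,y,z+down),feed=15,threshold=2.5),tcp(),F(),ctrl.current_t())
    zc=tcp()[2]
    print("slide",ctrl.line_to(W(x-11,y,zc),feed=15,threshold=3),tcp(),F(),ctrl.current_t())
E
python3 - <<'E'
from v1 import *
place(29,TL)
f=grab_frame("wrist");cv2.imwrite("pics/amb2.png",f["pixels"][:,:,::-1])
E
```

```text
down True [50.18 29.13 33.24] [0.6  1.08 4.06] 21.7667
slide True [43.52 29.05 33.25] [ 1.64 -0.51  2.16] 22.2417
```

View pics/amb2.png

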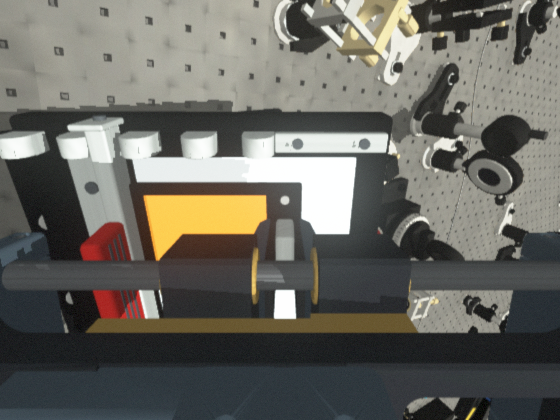

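Amber's foot is at the ledge, but contact came about 4 mm high: either sag in the grip or a panel-height error. I'll lower gently and watch the force.

```bash
python3 - <<'E'
from v1 import *
p=tcp()
ctrl.line_to(W(43.8,29,p[2]),feed=10);ctrl.hold(.1);print(tcp(),F(),np.round(ctrl.current_ft_torque(),2))
for k in range(1,6):
    r=ctrl.line_to(W(43.8,29,p[2]-k*1.0),feed=10,threshold=5);print(r,tcp(),F(),np.round(RP.T@ctrl.current_ft_torque(),2),ctrl.current_t())
    if r or F()[2]>8: break
E
```

```text
[43.57 29.06 33.26] [-0.05  1.15  3.52] [0.06 0.3  0.  ]
False [43.55 29.04 33.21] [-2.51  2.28 13.14] [-0.09  0.68 -0.08] 22.8917
```

```bash
python3 - <<'E'
from v1 import *
ctrl.line_to(W(43.8,29,33.3),feed=10);ctrl.hold(.1);print(tcp(),F())
hand.set_gripper(0.4); ctrl.hold(.3); print(tcp(),F())
ctrl.line_to(W(46,29,50),feed=60); ctrl.line_to(W(43.8,29,100),feed=150)
ctrl.goto(W(5,-60,160),TL);ctrl.hold(.2)
P,Q=ctrl.current_position(),ctrl.current_eef_rot(); f=wristify(grab_frame("wrist"),P,Q);pickle.dump(f,open("f2.pkl","wb"))
cv2.imwrite("pics/amb3.png",f["pixels"][:,:,::-1]);print(ctrl.current_t())
E
```

```text
[43.52 28.95 33.24] [-0.64  0.51  4.81]
[43.79 29.04 33.31] [0.11 0.27 0.94]
25.8333
```

View pics/amb3.png

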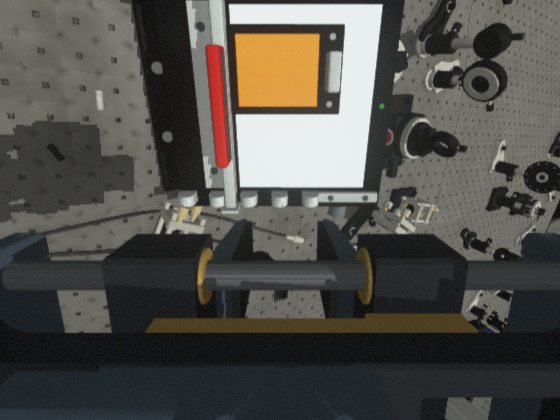

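Amber lies flat, foot along the ledge, block up-slope. I'll measure its lateral position relative to the window before placing green.

```bash
python3 - <<'E'
from v1 import *
f=pickle.load(open("f2.pkl","rb"));o=pickle.load(open("f1.pkl","rb"))
def onp(f,u,z):
    C=inP(-f["R"].T@f["t"]); d=RP.T@f["R"].T@np.linalg.solve(f["K"],[u[0],u[1],1]); return (C+(z-C[2])/d[2]*d)[:2]
h=f["pixels"]; V=h.min(2).astype(int)
for dz in (0,4.4):
  print("dz",dz)
  q=sidequad(blobs(o["p1"],"white")[0]); print(" p1 window",[onp(o["p1"],p,dz).round(1).tolist() for p in q])
  for col in (260,300,355):
    r=np.where(V[:220,col]>200)[0]; r=r[(r>115)|(r<23)]; print(" win rows",col,r.min(),r.max(),onp(f,(col,r.min()-.5),dz).round(1),onp(f,(col,r.max()+.5),dz).round(1))
  for col in (250,280,310):
    c=V[:,col]; t=np.where(c[5:60]<120)[0][0]+5; b=np.where(c[60:150]>160)[0]; b=[x+60 for x in b if c[x+62]>160][0]; print(" amber frame rows",t,b,onp(f,(col,t-.5),dz+5).round(1),onp(f,(col,b-.5),dz+5).round(1))
  g=blobs(f,"amber")[0]; print(" glass",cv2.minAreaRect(np.array([onp(f,p,dz+5) for p in g[:,0]],np.float32)))
  g=blobs(f,"red")[0]; print(" rib",np.array([onp(f,p,dz+42) for p in g[:,0]]).min(0),np.array([onp(f,p,dz+42) for p in g[:,0]]).max(0))
E
```

```text
dz 0
 p1 window [[82.2, 77.4], [81.9, -77.3], [-39.1, -76.6], [-39.0, 76.5]]
 win rows 260 5 186 [-14.8  77.6] [-19.8 -78.4]
 win rows 300 5 186 [17.2 77.6] [ 20.4 -78.4]
 win rows 355 5 186 [61.2 77.6] [ 75.6 -78.4]
 amber frame rows 24 114 [-23.   63.8] [-26.1  -6.5]
 amber frame rows 24 114 [ 1.2 63.8] [ 0.8 -6.5]
 amber frame rows 25 114 [25.3 63.1] [27.6 -6.5]
 glass ((-1.4977569580078125, 28.534353256225586), (69.32412719726562, 57.12895965576172), 0.01807309128344059)
 rib [-52.54512918 -43.82472829] [-40.36605579  46.82237355]
dz 4.4
 p1 window [[81.0, 76.7], [80.8, -75.9], [-38.6, -75.2], [-38.5, 75.8]]
 win rows 260 5 186 [-14.6  77. ] [-19.4 -76.7]
 win rows 300 5 186 [17. 77.] [ 20.1 -76.7]
 win rows 355 5 186 [60.4 77. ] [ 74.5 -76.7]
 amber frame rows 24 114 [-22.6  63.4] [-25.6  -5.9]
 amber frame rows 24 114 [ 1.2 63.4] [ 0.8 -5.9]
 amber frame rows 25 114 [25.  62.7] [27.3 -5.8]
 glass ((-1.4031867980957031, 28.650602340698242), (68.27912139892578, 56.267791748046875), 0.018074341118335724)
 rib [-51.55563434 -42.44252116] [-39.58679923  46.63980724]
```

Amber is centred at y≈28.8, with its right edge at y≈-6 as planned. So green's left edge goes to y=+6, rolled +5°.

```bash
python3 - <<'E'
from v1 import *
TG=tool(roll(RP,-5.05))
for X in ([52,-70,130],[47,-31.4,92],[47,-31.4,34],[38,-31.4,34]): print(ctrl.ik(W(*X),TG) is not None,end=" ")
ctrl.line_to(W(5,-60,190),feed=150)
pick("green")
ctrl.goto(W(52,-70,130),TG)
ctrl.goto(W(47,-31.4,95),TG);ctrl.hold(.15)
ctrl.line_to(W(47,-31.4,46),feed=80);ctrl.hold(.15);print(tcp(),F())
print("down",ctrl.line_to(W(47,-31.4,32),feed=12,threshold=2.5),tcp(),F(),np.round(RP.T@ctrl.current_ft_torque(),2),ctrl.current_t())
f=grab_frame("wrist");cv2.imwrite("pics/gr1.png",f["pixels"][:,:,::-1])
E
```

```text
True True True True False [ 4.82417789e-01 -2.10946178e-02  2.89307940e+01] 28.3833
w 10.016925354297515 [ 0.15878843 -0.04254521 28.78800823]
F [ 0.13  0.88 -1.08] 30.1667
[ 47.42 -31.27  46.47] [ 0.64  0.94 -0.54]
down True [ 46.93 -31.42  36.2 ] [0.67 0.27 3.66] [-0.03  0.15  0.01] 33.35
```

View pics/gr1.png

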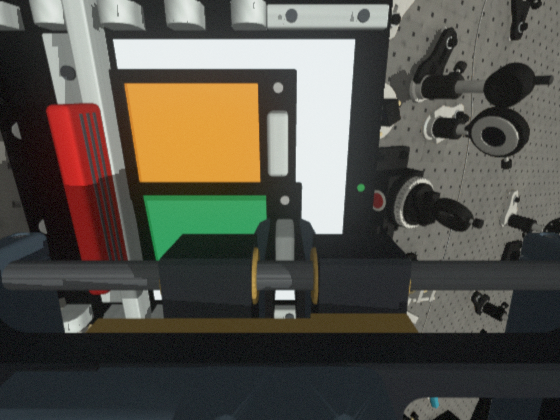

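Contact came at 36.2 against 36.1 predicted, with green's edge on top of amber's. Slide to the ledge and release.

```bash
python3 - <<'E'
from v1 import *
TG=tool(roll(RP,-5.05))
z=tcp()[2]
print("slide",ctrl.line_to(W(38,-31.4,z+.1),feed=12,threshold=2.5),tcp(),F(),ctrl.current_t())
x=tcp()[0]
ctrl.line_to(W(x+.3,-31.4,z),feed=10);ctrl.hold(.1);print(tcp(),F())
hand.set_gripper(0.4); ctrl.hold(.3); print(tcp(),F())
ctrl.line_to(W(x+2,-31.4,55),feed=60); ctrl.line_to(W(x,-31.4,110),feed=150)
ctrl.goto(W(5,-75,185),TL);ctrl.hold(.2)
P,Q=ctrl.current_position(),ctrl.current_eef_rot(); f=wristify(grab_frame("wrist"),P,Q);pickle.dump(f,open("f3.pkl","wb"))
cv2.imwrite("pics/fin.png",f["pixels"][:,:,::-1]);print(ctrl.current_t())
def onp(f,u,z):
    C=inP(-f["R"].T@f["t"]); d=RP.T@f["R"].T@np.linalg.solve(f["K"],[u[0],u[1],1]); return (C+(z-C[2])/d[2]*d)[:2]
for n,z in (("amber",8.5),("green",11.5)):
  g=blobs(f,n)[0]; print(n,cv2.minAreaRect(np.array([onp(f,p,z) for p in g[:,0]],np.float32)))
V=f["pixels"].min(2);ax=V[:,300];print(ax[20:190].tolist())
E
```

```text
slide True [ 43.54 -31.44  36.25] [0.48 0.44 1.48] 33.7917
[ 43.59 -31.42  36.21] [-0.2  -0.04  4.09]
[ 43.85 -31.4   36.24] [0.16 0.17 0.86]
36.7333
amber ((-1.6359710693359375, 30.62122917175293), (51.775177001953125, 68.80667877197266), 89.97364807128906)
green ((-1.5127067565917969, -29.575580596923828), (55.193302154541016, 68.62548828125), 89.99016571044922)
[117, 116, 112, 114, 113, 111, 112, 106, 109, 109, 106, 108, 108, 104, 107, 104, 103, 102, 104, 103, 104, 103, 101, 101, 100, 102, 99, 101, 99, 99, 98, 98, 98, 98, 99, 99, 98, 94, 97, 96, 96, 95, 96, 95, 94, 97, 96, 95, 95, 96, 95, 93, 95, 94, 98, 94, 94, 98, 92, 85, 67, 56, 57, 57, 60, 59, 59, 59, 84, 88, 86, 89, 90, 90, 100, 99, 99, 99, 100, 99, 99, 97, 100, 98, 98, 95, 97, 97, 92, 96, 94, 94, 95, 97, 95, 95, 96, 94, 93, 92, 93, 93, 93, 93, 94, 95, 94, 92, 92, 93, 92, 91, 90, 94, 91, 95, 95, 95, 94, 94, 92, 90, 90, 95, 93, 93, 88, 71, 63, 60, 64, 65, 71, 144, 239, 254, 254, 254, 254, 254, 254, 254, 254, 254, 243, 116, 61, 62, 61, 64, 65, 64, 65, 63, 64, 63, 65, 65, 64, 63, 63, 61, 72, 111, 143, 149, 149, 147, 145, 147]
```

View pics/fin.png

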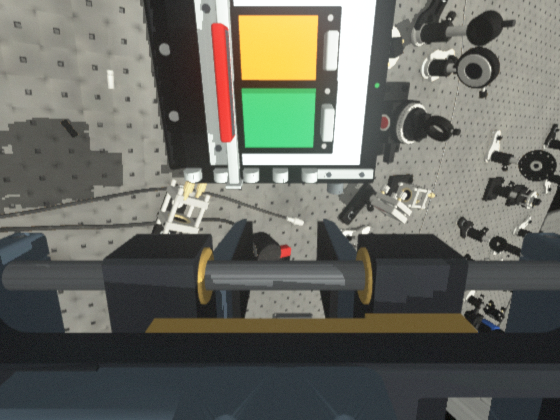

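```bash
python3 - <<'E'
from v1 import *
print(ctrl.current_t(),F()); job.finish_job()
E
```

```text
36.7333 [ 0.56  0.08 -0.1 ]
the job is handed in; nothing more can be done
```

The job is done and handed in at 36.7 s of robot time, with the gripper open and clear of everything.

**Ledge:** I moved it one notch pair up. It seated at the same gripper height as in the first pair (32.9 mm against 33.0 mm), and the wrist picture showed it straight between the teeth.

**Filters:** I laid amber first on the left, then green on the right with its edge on top of amber's. Both were lowered until light contact, slid down to the ledge and released there. The last picture shows both standing straight on the ledge with the grip blocks up the slope. Amber's visible glass has narrowed from about 57 mm to 52 mm, which puts the overlap at about 12 mm.

**Checks that disagreed:**
- Contact with the panel came about 4 mm higher than my wrist-camera fit. I took this to be panel-height error: the fixed cameras also put the panel about 4 mm higher, and green then touched down within 0.1 mm of the corrected height.
- While I was testing this on amber, the contact force briefly rose to about 13 N.

I did not take a final picture of the whole table. Nothing unexpected showed in the forces or wrist views along the way.

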